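# Reset the tripped breaker behind a push-latch cover

### The arm

A 6-joint arm with a two-finger parallel gripper is mounted at the origin on the work surface. World frame = base frame: x ahead of the robot, y to its left, z up, the work surface at z = 0. Lengths are in m, angles in rad, forces in N, time in s.
With the tool pointing down it reaches from about 0.25 to 0.775 m from the base axis. Payload 4 kg.
Tool frame: the origin (TCP) lies at the very end of the fingers, on their centre line; the grasp point (between the pads) lies 19 mm behind it (robot.tcp_to_grasp is the distance from the TCP to the grasp point, in m); z points along the fingers, y is the line along which they close (so a half turn about z gives the same grasp; the last joint's range is limited). The gripper opens to 94 mm and grips with 3 to 60 N. Pads are 16 mm wide; open, the fingers measure 119 mm over their backs; the gripper's body (75 mm by 177 mm) begins 78 mm behind the grasp point.
Start: joints at [-1.418, 0.087, 1.371, -0, 1.684, -0.103], TCP at [0.139, -0.532, 0.206] pointing down, gripper open.
Joint ranges: [-3.1, 3.1], [-0.76, 2.03], [0.27, 2.55], [-1.08, 4.22], [0.17, 2.65], [-2.57, 2.57]. Speed limits (rad/s): [2.79, 2.79, 3.14, 3.14, 3.14, 3.14].

### API

Orientations are given as [roll, pitch, yaw] about the fixed x, y, z axes, in that order (R = Rz(yaw) Ry(pitch) Rx(roll)).
In Python, from cell import robot gives the robot as it stands.
- The arm moves only by the tool arm_command, never from a script. Its argument "targets" is a list of rows, each an object with "dp": the shift along the tool's x, y, z in units of 30 mm (1.0 is 30 mm), a list of three; "spin": the turn about the tool's z in units of 6 degrees (1.0 is 6 degrees). In form: [{"dp": [dx, dy, dz], "spin": spin}, ...]. A call has 1 to 20 rows; each row shifts and turns the commanded pose from where the row before left it, along the tool's axes as they then stand; what a row does not reach is not made up. A row lasts 1/12 s, in which the tool goes at most 41.7 mm and 7.16 degrees, less where a joint would pass 70% of its speed; a pose out of reach is approached as far as the arm can. A call is refused whole if a number of a shift passes 1 or a number of a turn 1, either way. A call with a gripper value outside its range is refused whole. "hand" is the gripper's target within -1 to 1 (fully open at 1, half-way at 0, shut at -1), set as the call begins (left out, the last holds). The fingers move at their own pace and stop on an object; "grip_force" is the grip in N (left out, the last holds). Time passes only in rows, so rows that do not move let the fingers close. It gives the time, the measured TCP pose, the force, the opening and the grip force at its end, in the units of the state.
- robot.get_obs(): the state, without advancing time (a new reading comes with each control period).
- robot.camera(name): name is "side" or "top"; returns the picture (384x512x3 uint8, red, green, blue); there is no depth.
- robot.camera_info(name): a dict with "camera_matrix" (3x3 intrinsics, pixels), "world_to_cam" (4x4, takes a point from world to camera coordinates). Camera axes: x right, y up, looking along -z (the intrinsics and any distortion apply to the point x, -y, -z); pixel columns grow to the right and rows downward; lengths in m; the calibration is good to about 2 mm. A picture is of the moment at which its call begins. camera_info takes no time and is no camera call.
- robot.close_job(): hands the job in; it is judged then, once.
Trained networks look in the newest picture that a camera, given by its name, has taken for a name from the list of things; names that differ only in an ending like _2 or _b are one class to them, and where a whole thing is asked for, a point or a joint stands for the part that bears it (a point fixed in the world has none). Each returns a list of dicts, best first, with "score" (0 to 1); they miss things now and then, are a little off and sometimes report something else, mostly with a low value. They report only what shows in the picture. A call takes as long as a camera call.
- robot.spot_in(camera, name): "point" ([x, y, z] in m, in world coordinates, good to about 4 mm: the middle of the surface that is visible of it).
- robot.trace(camera, name): "pixels" (384x512 bool, what is visible of it).
The state is a dict: "time_s": time; "qpos": joint angles; "qvel": joint speeds; "joint_efforts": joint torques, N m; "tool_pos": TCP position; "orientation": TCP orientation; "wrist_force": force on the tool from outside, world axes, zero at the start; "torque": the same for the moment, N m; "finger_gap": opening from 0.0 (shut) to 1.0 (fully open); "gripper_force": force on a finger pad.
Only numpy, scipy, OpenCV 4.12 (cv2) and the standard library are available. Lean on these libraries where they do the work, as an engineer would, in place of code of your own. Each camera call takes 0.05 s, during which the arm holds its last target. There are 200 camera calls.

### The job

A breaker has tripped in the bench power box: press its push-latch cover at the thumb mark and let go so that it springs wide open, then push the one breaker button that stands out fully home. Finally swing the cover down and press it until it latches and stays shut when you let go. Use pushes of the fingertips or the outside of the fingers only: do not pinch the cover or lift anything, and leave the loose things on the bench where they are.

Things in the scene. Friction and masses are not known exactly. Their poses are not given: they have to be found in the camera images.
- power_box: Grey steel box screwed flat to the bench, 170 (its x) x 260 (its y) x 80 mm high, turned about z. Origin: centre of its underside; z up. Its -y part carries two black sockets, 4 mm proud, centred at y -78 mm, and a lamp 11 mm high; its +y part is the breaker compartment under the pale cover (y -15 to +120 mm).
- cover (a joint): Hinge angle of the cover, rad: 0 to 0.005 = latched shut, flush with the box top; -0.052 = pressed in to its stop (6 mm at the thumb mark); 2.1 = wide open, leaning past upright to the box's +y side. Each press to the stop, held 0.2 s and let go, changes it over: latched, it is freed and a damped spring swings it open in 1 to 2 s (get out of its way) and keeps it open; pushed down, it is latched.
- cover_thumb_mark (a point): Round thumb mark, 27 mm across, 1 mm proud, on the cover's outer face at mid-length, 18 mm from the free edge, 117 mm from the hinge axis; the latch lies under it. Moves with the cover; z out of the outer face, x along the hinge, y to the hinge. A press here takes 2 to 5 N up to the firm stop; one that ends short of the stop changes nothing (still latched, or springs open again).
- cover_hinge (a point): Middle of the cover's hinge axis, parallel to the box's x: box x 0, y +120, z 80 mm, in the outer face of the shut cover. Cover: pale flat plate, 150 mm along the hinge, 135 mm from hinge to free edge, 6 mm thick; steel striker 48 mm long inside. It swings up and over to +y. Pushing it down near the free edge takes 1 to 3 N, in the last 0.3 rad up to 6 N (more if fast).
- compartment_floor (a point): Middle of the compartment's floor panel, box x 0, y +52, z 51 mm; seen with the cover open. The compartment is 154 mm along x and runs from y -18 to +122 mm. Three breakers stand in a row along the box's x at x -45, 0 and +45 mm, all at y +36 mm. A black latch body, 64 x 26 mm, stands 10 mm above the floor around x 0, y -3 mm. The open cover stands 117 mm above the box top beside it: turn a wide gripper along the hinge.
- breaker_button (a joint): Travel of the tripped breaker's push button, m: starts at 0 to 0.002 (standing out), 0.010 = fully home at its stop. It moves straight down into the panel against about 3 N of friction and stays where it is left.
- breaker_button_top (a point): Centre of the top of the tripped breaker's round black button, 15 mm diameter; it may be any of the three in the row. Standing out it is at box z 70 to 72 mm; fully home at 62 mm, level with the other two buttons, which look the same, are already home and do not move. Each button stands in a steel nut 25 mm across, top 5 mm above the panel.
- caster_bracket: Loose white plastic L-bracket with two ball casters under it, 60 x 50 x 65 mm, standing on the bench beside the box's -y side. Origin: centre of its underside. To be left alone.
- gear_motor: Loose upright gear motor: black can 37 mm diameter and 50 mm high with a thin aluminium shaft up to 129 mm, behind the box (its +x side). Origin: centre of its underside. To be left alone.
- marker: Loose marker pen, 135 mm long, 19 mm thick, lying on the bench beside the box's +y side. Origin: under its middle. To be left alone.
- screwdriver: Loose black-handled screwdriver, 170 mm long, lying on the bench behind the box (its +x side). Origin: under its middle. To be left alone.

How it is judged:
On the way, in this order (a step that is already met when the one before it is completed fails the run):
1. the cover has sprung wide open (beyond 1.6 rad) (value of joint cover above 1.6 rad), for 0.2 s.
2. the tripped breaker's button is pushed home (8.5 mm or more of its 10 mm) (value of joint breaker_button above 0.0085 m), for 0.2 s.
At the end, for the whole second after the job is handed in: The cover is latched shut by itself (hinge angle within 0.02 rad of 0, at rest), the tripped breaker's button is home (travel above 8.5 mm of 10 mm), and each loose thing lies within 20 mm of where it was (value of joint cover between -0.02 and 0.02 rad and velocity of joint cover between -0.05 and 0.05 rad/s and value of joint breaker_button above 0.0085 m and distance of each of caster_bracket, gear_motor, marker, screwdriver from where it was at the start of the episode below 0.02 m); the robot touches nothing.
It fails at once if the caster bracket is lifted, knocked or pushed more than 20 mm (distance of caster_bracket from where it was at the start of the episode above 0.02 m).
It fails at once if the gear motor is lifted, knocked or pushed more than 20 mm (distance of gear_motor from where it was at the start of the episode above 0.02 m).
It fails at once if the marker is lifted, knocked or pushed more than 20 mm (distance of marker from where it was at the start of the episode above 0.02 m).
It fails at once if the screwdriver is lifted, knocked or pushed more than 20 mm (distance of screwdriver from where it was at the start of the episode above 0.02 m).
It fails at once if the cover is pinched between the fingers (3 N or more on its outer and inner faces at once) (contact force between the fingers and cover_c0 above 3 N and contact force between the fingers and cover_c1 above 3 N).
It also fails if it takes over 54 s, if anything falls off the work surface, if the arm or the gripper's body presses on something with over 40 N, if the wrist force passes 120 N, or if a joint passes its speed limit or range.

## Working session

There is one attempt and no reset: what is moved stays moved. The work goes in short steps, Python scripts to look and compute and a tool call to move; the robot and the scene stay as the last step left them, time stands still between calls to the robot, and variables do not carry over. Pictures are saved under pics/ and viewed, at most 10 in all, crops included, and the job is handed in when it is done.

Besides the shell and the picture viewer there is one more tool, called after "Call:" as a command line: name --argument value ..., lists and objects as JSON in quotes. arm_command: Moves the arm, as the interface text tells. Its arguments: {"type":"object","properties":{"targets":{"type":"array"},"hand":{"type":"number"},"grip_force":{"type":"number"}},"required":["targets"]}

```bash
mkdir -p pics
cat > h.py <<'E'
import numpy as np, cv2
from cell import robot
def snap(c,n):
    im=robot.camera(c); cv2.imwrite(f'pics/{n}.png',im[:,:,::-1]); return im
def cam(c):
    i=robot.camera_info(c); return np.array(i['camera_matrix']),np.array(i['world_to_cam'])
def proj(c,P):
    K,T=cam(c); p=(T[:3,:3]@np.atleast_2d(P).T).T+T[:3,3]; p=p*[1,-1,-1]; q=(K@p.T).T; return q[:,:2]/q[:,2:]
def ray(c,uv,z):
    K,T=cam(c); d=np.linalg.inv(K)@[uv[0],uv[1],1]*[1,-1,-1]; R=T[:3,:3]; o=-R.T@T[:3,3]; d=R.T@d; return o+d*(z-o[2])/d[2]
def st():
    o=robot.get_obs(); print(o['time_s'],np.round(o['tool_pos'],4),np.round(o['orientation'],3),np.round(o['wrist_force'],2),o['finger_gap'])
E
python3 - <<'E'
from h import *
a=snap('top','t0');b=snap('side','s0')
cv2.imwrite('pics/both0.png',cv2.resize(np.hstack([a,b])[:,:,::-1],(800,300)))
for c in('top','side'):
    for n in('power_box','cover','cover_thumb_mark','cover_hinge','caster_bracket','gear_motor','marker','screwdriver'):
        r=robot.spot_in(c,n); print(c,n,[(np.round(x['point'],4).tolist(),round(x['score'],2)) for x in r[:2]])
t=robot.trace('top','cover')
m=t[0]['pixels']; ys,xs=np.nonzero(m); print(t[0]['score'],cv2.minAreaRect(np.c_[xs,ys].astype(np.float32)))
bx=cv2.boxPoints(cv2.minAreaRect(np.c_[xs,ys].astype(np.float32)))
print([np.round(ray('top',p,.08),4).tolist() for p in bx])
st()
E
```

```text
top power_box [([0.5048, -0.0616, 0.0775], 0.81)]
top cover [([0.5043, -0.0077, 0.0829], 0.6)]
top cover_thumb_mark [([0.5039, -0.0097, 0.0795], 0.97)]
top cover_hinge [([0.5023, -0.0058, 0.081], 0.88)]
top caster_bracket [([0.5476, -0.2708, 0.0119], 0.64)]
top gear_motor [([0.6647, -0.0205, 0.0541], 0.55)]
top marker [([0.505, 0.1824, 0.0172], 0.95)]
top screwdriver [([0.6627, -0.1862, 0.0264], 0.77)]
side power_box [([0.5041, -0.1001, 0.08], 0.84)]
side cover [([0.5064, -0.0118, 0.0825], 0.63)]
side cover_thumb_mark [([0.5056, -0.0146, 0.0807], 0.88)]
side cover_hinge []
side caster_bracket [([0.5584, -0.2605, 0.0125], 0.75), ([0.505, 0.1799, 0.0167], 0.37)]
side gear_motor [([0.6683, -0.0335, 0.0492], 0.62)]
side marker [([0.5045, 0.18, 0.0187], 0.85)]
side screwdriver [([0.6598, -0.1932, 0.0202], 0.78)]
0.72 ((268.5, 235.0), (68.0, 61.0), 90.0)
[[0.5789, 0.0626, 0.08], [0.5811, -0.0735, 0.08], [0.4319, -0.0738, 0.08], [0.4298, 0.0587, 0.08]]
0.95 [ 0.1391 -0.5321  0.2055] [3.142 0.    0.256] [0.23 0.23 0.19] 0.9993704164951219
```

View pics/t0.png

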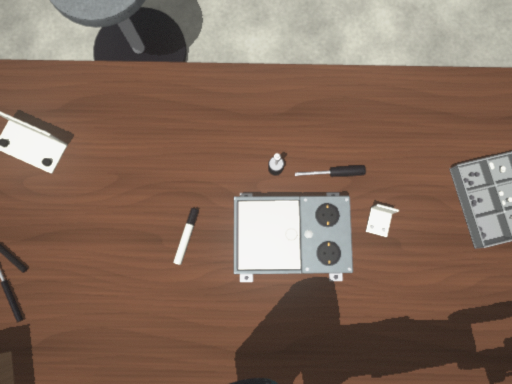

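View pics/s0.png

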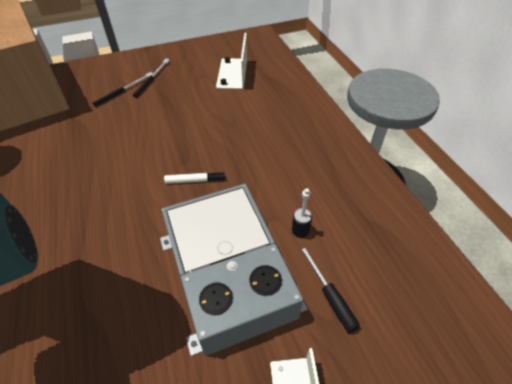

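The top picture shows the box nearly square to the world, with the cover at columns 237–300 and rows 199–271. The thumb mark is near (292,234), so the hinge is on the left (world +y). The lamp is at (308,234). The side picture agrees, with the mark at (225,248).

```bash
cat > fit.py <<'E'
from h import *
from scipy.optimize import least_squares
a=robot.camera('top');b=robot.camera('side')
obs=[]
for c in('top','side'):
    m=robot.trace(c,'cover')[0]['pixels'].astype(np.uint8)
    tm=robot.trace(c,'cover_thumb_mark'); 
    k=max(cv2.findContours(m,cv2.RETR_EXTERNAL,cv2.CHAIN_APPROX_NONE)[0],key=cv2.contourArea)[:,0,:].astype(float)
    obs.append((c,k)); print(c,m.sum(),proj(c,robot.spot_in(c,'cover_thumb_mark')[0]['point']))
L=np.array([[-75,-15],[75,-15],[75,120],[-75,120]])/1000
def w(p,P):
    P=np.atleast_2d(P);c,s=np.cos(p[2]),np.sin(p[2]); return np.c_[p[0]+c*P[:,0]-s*P[:,1],p[1]+s*P[:,0]+c*P[:,1],np.full(len(P),.08)]
def res(p,oo=obs):
    r=[]
    for c,k in oo:
        q=proj(c,w(p,L)).astype(np.float32).reshape(-1,1,2)
        r+=[cv2.pointPolygonTest(q,tuple(map(float,x)),True)-.5 for x in k]
    return np.array(r)
for oo in(obs,obs[:1],obs[1:]):
    s=least_squares(lambda p:res(p,oo),[.505,-.059,0],x_scale=[.01,.01,.02],diff_step=1e-3,loss='soft_l1')
    p=s.x; print(np.round(p,4),'rms',np.sqrt(np.mean(res(p,oo)**2)),'mark',w(p,[0,.003])[0].round(4),'hinge',w(p,[0,.12])[0].round(4))
E
python3 fit.py
```

```text
top 4079 [[269.58402259 235.82589881]]
side 5156 [[214.91774683 227.64213763]]
[ 0.5063 -0.0611  0.    ] rms 0.8800844373424446 mark [ 0.5063 -0.0581  0.08  ] hinge [0.5063 0.0589 0.08  ]
[ 0.5058 -0.0592  0.    ] rms 0.6688251850313374 mark [ 0.5058 -0.0562  0.08  ] hinge [0.5058 0.0608 0.08  ]
[ 0.5066 -0.0626  0.    ] rms 0.6309870456069742 mark [ 0.5066 -0.0596  0.08  ] hinge [0.5066 0.0574 0.08  ]
```

Call:
arm_command --targets '[{"dp": [0,0,-0.8],"spin": -1},{"dp": [0,0,-0.8],"spin": -1},{"dp": [0,0,0],"spin": -1},{"dp": [0,0,0],"spin": -1},{"dp": [0,0,0],"spin": -1},{"dp": [0,0,0],"spin": -1},{"dp": [0,0,0],"spin": -1},{"dp": [0,0,0],"spin": -1},{"dp": [0,0,0],"spin": -1},{"dp": [0,0,0],"spin": -1},{"dp": [0,0,0],"spin": -1},{"dp": [0,0,0],"spin": -1},{"dp": [0,0,0],"spin": -0.56}]' --hand -1 --grip_force 10

```text
time_s: 2.43
tool_pos: [0.1392, -0.5321, 0.2535]
orientation: [3.142, 0.0, 1.576]
wrist_force: [0.1, 0.7, 0.4]
finger_gap: 0.116
gripper_force: 0.0
```

```bash
sed -i "s/lambda p:res(p,oo),\[.505,-.059,0\],x_scale=\[.01,.01,.02\],diff_step=1e-3/lambda u:res(u*.01-1+np.array([.505,-.059,0])+.0,oo),np.full(3,100.),diff_step=2e-4/; s/p=s.x;/p=s.x*.01-1+np.array([.505,-.059,0]);/" fit.py; python3 fit.py; python3 -c "
from h import *
a=cv2.imread('pics/t0.png')[185:285,225:365];cv2.imwrite('pics/c0.png',cv2.resize(a,None,fx=5,fy=5,interpolation=2));st()"
```

```text
top 4145 [[269.765558   237.22341919]]
side 5140 [[217.01117851 230.47519804]]
[ 0.5075 -0.0611  0.0243] rms 0.7557814046344951 mark [ 0.5074 -0.0581  0.08  ] hinge [0.5046 0.0589 0.08  ]
[ 0.5072 -0.059   0.0198] rms 0.40458666947330085 mark [ 0.5071 -0.056   0.08  ] hinge [0.5048 0.061  0.08  ]
[ 0.5075 -0.0627  0.0248] rms 0.43988546600495587 mark [ 0.5075 -0.0597  0.08  ] hinge [0.5046 0.0573 0.08  ]
2.8333 [ 0.1392 -0.5321  0.2535] [3.142 0.    1.57 ] [0.44 0.91 0.31] 0.005120643313490489
```

View pics/c0.png

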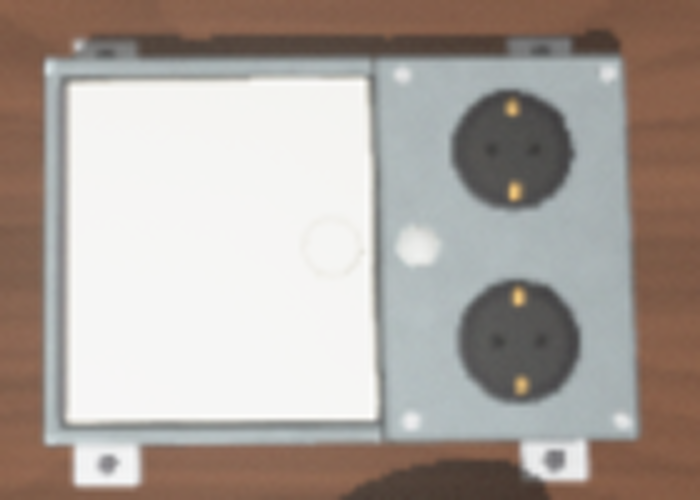

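The thumb mark sits at crop (331,246), which is pixel (291,234) in the full picture. That agrees with the cover fit: mark ≈ (0.507, -0.058), yaw ≈ 0.022.

Call:
arm_command --targets '[{"dp": [0.79,0.613,0],"spin": -0.2},{"dp": [0.79,0.613,0],"spin": 0},{"dp": [0.79,0.613,0],"spin": 0},{"dp": [0.79,0.613,0],"spin": 0},{"dp": [0.79,0.613,0],"spin": 0},{"dp": [0.79,0.613,0],"spin": 0},{"dp": [0.79,0.613,0],"spin": 0},{"dp": [0.79,0.613,0],"spin": 0},{"dp": [0.79,0.613,0],"spin": 0},{"dp": [0.79,0.613,0],"spin": 0},{"dp": [0.79,0.613,0],"spin": 0},{"dp": [0.79,0.613,0],"spin": 0},{"dp": [0.79,0.613,0],"spin": 0},{"dp": [0.79,0.613,0],"spin": 0},{"dp": [0.79,0.613,0],"spin": 0},{"dp": [0.79,0.613,0],"spin": 0},{"dp": [0.79,0.613,0],"spin": 0},{"dp": [0.79,0.613,0],"spin": 0},{"dp": [0.79,0.613,0],"spin": 0},{"dp": [0,0,0],"spin": 0}]'

```text
time_s: 4.5
tool_pos: [0.4814, -0.0711, 0.253]
orientation: [3.141, -0.002, 1.597]
wrist_force: [-0.5, 0.6, -0.5]
finger_gap: 0.007
gripper_force: 0.0
```

```bash
python3 -c "
from h import *
print(ray('top',(291.2,234.2),.081));st()"
```

```text
[ 0.50694362 -0.05638904  0.081     ]
4.5 [ 0.4814 -0.0711  0.253 ] [ 3.141e+00 -2.000e-03  1.597e+00] [-0.5   0.64 -0.55] 0.006771477883337063
```

Call:
arm_command --targets '[{"dp": [0.43,0.86,0.3],"spin": 0},{"dp": [0,0,0.9],"spin": 0},{"dp": [0,0,0.9],"spin": 0},{"dp": [0,0,0.9],"spin": 0},{"dp": [0,0,0.9],"spin": 0},{"dp": [0,0,0.8],"spin": 0},{"dp": [0,0,0.4],"spin": 0},{"dp": [0,0,0.2],"spin": 0},{"dp": [0,0,0],"spin": 0},{"dp": [0,0,0],"spin": 0}]'

```text
time_s: 5.33
tool_pos: [0.5057, -0.0619, 0.0957]
orientation: [3.14, 0.001, 1.592]
wrist_force: [0.3, 0.2, -0.6]
finger_gap: 0.004
gripper_force: 0.0
```

Call:
arm_command --targets '[{"dp": [0.15,0.04,0.1],"spin": 0},{"dp": [0,0,0.1],"spin": 0},{"dp": [0,0,0.1],"spin": 0},{"dp": [0,0,0.1],"spin": 0},{"dp": [0,0,0.05],"spin": 0},{"dp": [0,0,0.05],"spin": 0},{"dp": [0,0,0],"spin": 0},{"dp": [0,0,0],"spin": 0}]'

```text
time_s: 6.0
tool_pos: [0.506, -0.0569, 0.0796]
orientation: [-3.141, -0.0, 1.592]
wrist_force: [-1.0, -0.2, 0.5]
finger_gap: 0.003
gripper_force: 0.6
```

Call:
arm_command --targets '[{"dp": [0,0,0.05],"spin": 0},{"dp": [0,0,0.05],"spin": 0},{"dp": [0,0,0.05],"spin": 0},{"dp": [0,0,0.05],"spin": 0},{"dp": [0,0,0.05],"spin": 0},{"dp": [0,0,0],"spin": 0}]'

```text
time_s: 6.5
tool_pos: [0.5063, -0.0568, 0.0743]
orientation: [3.141, 0.0, 1.592]
wrist_force: [-3.8, 1.3, 11.5]
finger_gap: 0.005
gripper_force: 5.5
```

Call:
arm_command --targets '[{"dp": [0,0,0.03],"spin": 0},{"dp": [0,0,0],"spin": 0},{"dp": [0,0,0],"spin": 0},{"dp": [0,0,0],"spin": 0},{"dp": [0,0,-0.9],"spin": 0},{"dp": [-0.9,0,-0.9],"spin": 0},{"dp": [-0.9,0,-0.9],"spin": 0},{"dp": [-0.9,0,-0.9],"spin": 0},{"dp": [-0.9,0,-0.9],"spin": 0},{"dp": [-0.5,0,-0.9],"spin": 0},{"dp": [0,0,0],"spin": 0},{"dp": [0,0,0],"spin": 0},{"dp": [0,0,0],"spin": 0},{"dp": [0,0,0],"spin": 0},{"dp": [0,0,0],"spin": 0},{"dp": [0,0,0],"spin": 0},{"dp": [0,0,0],"spin": 0},{"dp": [0,0,0],"spin": 0}]'

```text
time_s: 8.0
tool_pos: [0.5085, -0.1794, 0.2326]
orientation: [-3.141, -0.0, 1.593]
wrist_force: [-0.3, -0.3, 0.1]
finger_gap: 0.006
gripper_force: 0.0
```

Run:
```python
from h import *
a=snap('top','t1');b=snap('side','s1')
cv2.imwrite('pics/b1.png',np.hstack([cv2.resize(a[150:300,200:370],(400,353)),cv2.resize(b[140:370,140:320],(400,511))[:353] if 0 else cv2.resize(b[150:350,140:340],(400,353))])[:,:,::-1])
for c in('top','side'):
    for n in('breaker_button_top','compartment_floor','cover_thumb_mark','cover'):
        r=robot.spot_in(c,n); print(c,n,[(np.round(x['point'],4).tolist(),round(x['score'],2)) for x in r[:3]])
p=[.5072,-.0605,.022]
for x in(-.045,0,.045):
    for z in(.062,.071):
        P=[p[0]+x-.022*.036,p[1]+.022*x+.036,z];print(x,z,np.round(P,4),[proj(c,P).round(1).tolist() for c in('top','side')])
st()
```

```text
top breaker_button_top [([0.6633, -0.1809, 0.0223], 0.41)]
top compartment_floor [([0.5057, -0.059, 0.0787], 0.59), ([0.5049, 0.1821, 0.0178], 0.59)]
top cover_thumb_mark []
top cover []
side breaker_button_top []
side compartment_floor [([0.4809, -0.1339, 0.0813], 0.75)]
side cover_thumb_mark [([0.4623, 0.0709, 0.1761], 0.71), ([0.5566, -0.2627, 0.0112], 0.26)]
side cover [([0.4632, 0.0707, 0.1819], 0.88)]
-0.045 0.062 [ 0.4614 -0.0255  0.062 ] [[[276.6, 255.0]], [[195.5, 245.9]]]
-0.045 0.071 [ 0.4614 -0.0255  0.071 ] [[[276.8, 255.0]], [[194.9, 243.3]]]
0 0.062 [ 0.5064 -0.0245  0.062 ] [[[276.4, 234.8]], [[219.5, 238.1]]]
0 0.071 [ 0.5064 -0.0245  0.071 ] [[[276.5, 234.5]], [[219.0, 235.4]]]
0.045 0.062 [ 0.5514 -0.0235  0.062 ] [[[276.2, 214.8]], [[242.7, 230.4]]]
0.045 0.071 [ 0.5514 -0.0235  0.071 ] [[[276.3, 214.3]], [[242.5, 227.7]]]
8.5 [ 0.5087 -0.1799  0.2331] [3.142 0.    1.592] [ 0.14 -0.55 -0.38] 0.005928283402384435
```

View pics/b1.png

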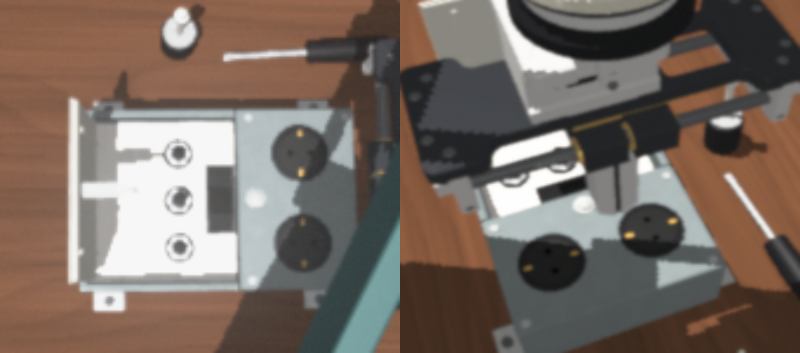

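The cover stands open, and three buttons show at crop (179,153), (179,200) and (179,247). The gripper hides them from the side camera, so I'll move it aside for a clear look.

Call:
arm_command --targets '[{"dp": [-0.7,-0.7,-0.3],"spin": 0},{"dp": [-0.7,-0.7,-0.3],"spin": 0},{"dp": [-0.7,-0.7,0],"spin": 0},{"dp": [-0.7,-0.7,0],"spin": 0},{"dp": [-0.7,-0.7,0],"spin": 0},{"dp": [-0.7,-0.7,0],"spin": 0},{"dp": [-0.7,-0.7,0],"spin": 0},{"dp": [-0.7,0,0],"spin": 0},{"dp": [0,0,0],"spin": 0}]'

```text
time_s: 9.25
tool_pos: [0.3639, -0.354, 0.2507]
orientation: [-3.141, 0.001, 1.587]
wrist_force: [-0.3, 1.2, -0.7]
finger_gap: 0.004
gripper_force: 0.0
```

Run:
```python
from h import *
a=snap('top','t2');b=snap('side','s2')
cv2.imwrite('pics/b2.png',np.hstack([cv2.resize(a[200:270,235:305],(400,400),interpolation=2),cv2.resize(b[200:270,175:245],(400,400),interpolation=2)])[:,:,::-1])
for c in('top','side'):
    for n in('breaker_button_top','compartment_floor','cover_thumb_mark'):
        r=robot.spot_in(c,n); print(c,n,[(np.round(x['point'],4).tolist(),round(x['score'],2)) for x in r[:3]])
st()
```

```text
top breaker_button_top []
top compartment_floor [([0.5032, -0.0246, 0.0814], 0.87)]
top cover_thumb_mark [([0.4985, 0.0921, 0.1512], 0.8)]
side breaker_button_top [([0.5033, 0.0918, 0.1471], 0.5)]
side compartment_floor [([0.501, -0.0349, 0.0806], 0.64)]
side cover_thumb_mark [([0.502, 0.0942, 0.1429], 0.83)]
9.65 [ 0.3658 -0.3502  0.2513] [3.141 0.    1.594] [-0.33 -0.67  0.07] 0.006023219967297133
```

View pics/b2.png

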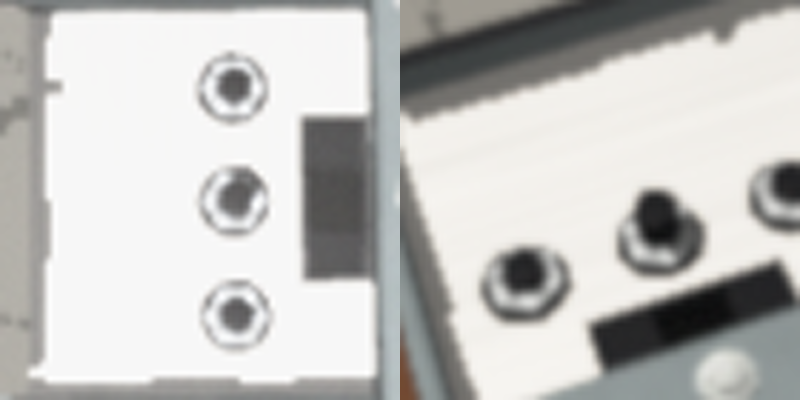

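The middle button stands out: it is raised and offset in the side crop at (656,213), and in the top crop it is at (236,196). It sits near (0.507, -0.0255).

Call:
arm_command --targets '[{"dp": [0.765,0.353,0],"spin": 0},{"dp": [0.765,0.353,0],"spin": 0},{"dp": [0.765,0.353,0],"spin": 0},{"dp": [0.765,0.353,0],"spin": 0},{"dp": [0.765,0.353,0],"spin": 0},{"dp": [0.765,0.353,0],"spin": 0},{"dp": [0.765,0.353,0],"spin": 0},{"dp": [0.765,0.353,0],"spin": 0},{"dp": [0.765,0.353,0],"spin": 0},{"dp": [0.765,0.353,0],"spin": 0},{"dp": [0.765,0.353,0],"spin": 0},{"dp": [0.765,0.353,0],"spin": 0},{"dp": [0.765,0.353,0.5],"spin": 0},{"dp": [0.765,0.353,0.9],"spin": 0},{"dp": [0,0,0.9],"spin": 0},{"dp": [0,0,0.9],"spin": 0},{"dp": [0,0,0.9],"spin": 0},{"dp": [0,0,0.9],"spin": 0},{"dp": [0,0,0.2],"spin": 0},{"dp": [0,0,0],"spin": 0}]'

```text
time_s: 11.32
tool_pos: [0.5048, -0.0258, 0.0927]
orientation: [-3.136, -0.001, 1.593]
wrist_force: [-1.0, 0.1, -1.0]
finger_gap: 0.002
gripper_force: 0.0
```

Call:
arm_command --targets '[{"dp": [0,0.07,0.4],"spin": 0},{"dp": [0,0,0.2],"spin": 0},{"dp": [0,0,0.1],"spin": 0},{"dp": [0,0,0.08],"spin": 0},{"dp": [0,0,0.08],"spin": 0},{"dp": [0,0,0.08],"spin": 0},{"dp": [0,0,0.06],"spin": 0},{"dp": [0,0,0],"spin": 0},{"dp": [0,0,0],"spin": 0}]'

```text
time_s: 12.07
tool_pos: [0.5093, -0.0267, 0.0654]
orientation: [3.14, 0.0, 1.592]
wrist_force: [0.6, -0.6, 1.5]
finger_gap: 0.001
gripper_force: 0.7
```

Call:
arm_command --targets '[{"dp": [0,-0.05,0.05],"spin": 0},{"dp": [0,0,0.05],"spin": 0},{"dp": [0,0,0.04],"spin": 0},{"dp": [0,0,0],"spin": 0},{"dp": [0,0,0],"spin": 0}]'

```text
time_s: 12.48
tool_pos: [0.5084, -0.0267, 0.0621]
orientation: [3.139, 0.001, 1.592]
wrist_force: [1.1, 0.5, 5.7]
finger_gap: 0.007
gripper_force: 2.8
```

Call:
arm_command --targets '[{"dp": [0,0,0.04],"spin": 0},{"dp": [0,0,0.04],"spin": 0},{"dp": [0,0,0.04],"spin": 0},{"dp": [0,0,0],"spin": 0},{"dp": [0,0,0],"spin": 0}]'

```text
time_s: 12.9
tool_pos: [0.5085, -0.0267, 0.0617]
orientation: [3.138, 0.001, 1.592]
wrist_force: [-4.1, 0.9, 18.7]
finger_gap: 0.007
gripper_force: 9.5
```

The button is against its stop: 18.7 N, with almost no further travel. Next I lift off and cross above the open cover to its outer side.

Call:
arm_command --targets '[{"dp": [0,0,-0.8],"spin": 0},{"dp": [0,0,-0.9],"spin": 0},{"dp": [0,0,-0.9],"spin": 0},{"dp": [0,0,-0.9],"spin": 0},{"dp": [0,0,-0.9],"spin": 0},{"dp": [0,0,-0.9],"spin": 0},{"dp": [0,0,-0.9],"spin": 0},{"dp": [0.5,0,-0.2],"spin": 0},{"dp": [0.8,0,0],"spin": 0},{"dp": [0.8,0,0],"spin": 0},{"dp": [0.8,0,0],"spin": 0},{"dp": [0.8,0,0],"spin": 0},{"dp": [0.8,0,0],"spin": 0},{"dp": [0.8,0,0],"spin": 0},{"dp": [0.75,0,0],"spin": 0},{"dp": [0,0,0],"spin": 0},{"dp": [0,0,0],"spin": 0}]'

```text
time_s: 14.32
tool_pos: [0.5026, 0.1553, 0.248]
orientation: [-3.139, 0.001, 1.594]
wrist_force: [-0.1, -0.6, 0.3]
finger_gap: 0.001
gripper_force: 0.0
```

Run:
```python
from h import *
a=snap('top','t3');b=snap('side','s3')
cv2.imwrite('pics/b3.png',np.hstack([cv2.resize(a[170:300,185:315],(400,400),interpolation=2),cv2.resize(b[110:310,110:310],(400,400),interpolation=2)])[:,:,::-1])
st()
```

```text
14.4167 [0.5031 0.1541 0.2485] [-3.140e+00  1.000e-03  1.592e+00] [ 0.25 -0.41 -0.21] 0.007765208612130788
```

View pics/b3.png

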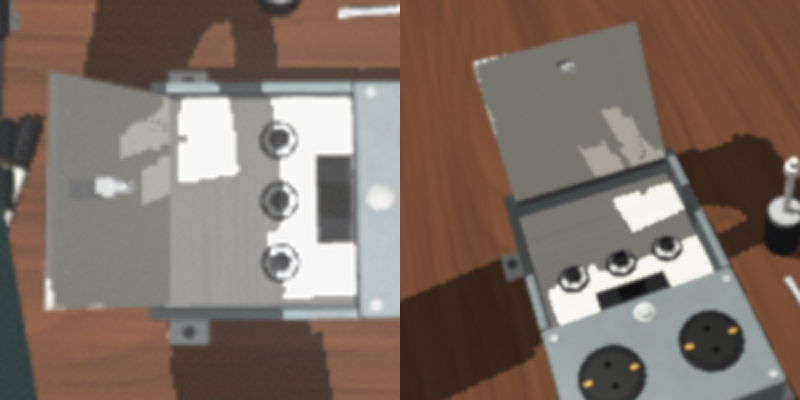

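All three buttons now look level, and the cover still stands wide open. I'll check its free edge against the model and against the finger position.

Run:
```python
from h import *
p=[.5072,-.0605,.022]
for th in(1.9,2.0,2.1,2.2):
    y=.12-.135*np.cos(th); z=.08+.135*np.sin(th)
    for x in(-.075,.075):
        P=[p[0]+x-.022*y,p[1]+.022*x+y,z]
        q=proj('top',P)[0]; r=proj('side',P)[0]
        print(th,np.round(P,3),((q-[185,170])*400/130).round(),((r-110)*2).round())
P=robot.get_obs()['tool_pos'];print(proj('top',P),proj('side',P))
```

```text
1.9 [0.429 0.101 0.208] [ 82. 309.] [73. 70.]
1.9 [0.579 0.105 0.208] [85. 66.] [242.  26.]
2.0 [0.428 0.114 0.203] [ 63. 308.] [72. 65.]
2.0 [0.578 0.117 0.203] [66. 68.] [238.  23.]
2.1 [0.428 0.126 0.197] [ 45. 308.] [71. 61.]
2.1 [0.578 0.129 0.197] [49. 69.] [234.  20.]
2.2 [0.428 0.137 0.189] [ 28. 308.] [71. 60.]
2.2 [0.578 0.141 0.189] [33. 71.] [231.  19.]
[[181.6545363  228.47118923]] [[179.29515499  97.4929739 ]]
```

View pics/t3.png

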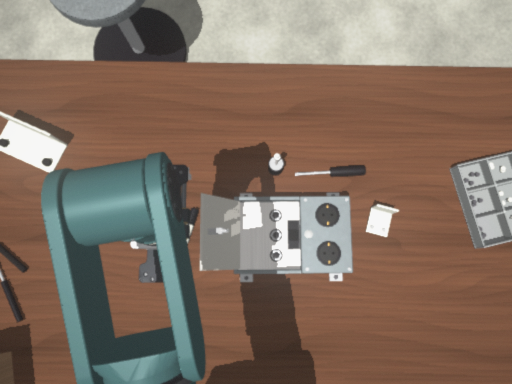

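The free edge in the picture (crop column 47, rows 69–308) matches 2.1 rad, so the edge is at y ≈ 0.128, z ≈ 0.197. The fingers are outside it at y = 0.154. I'll go down and push.

Call:
arm_command --targets '[{"dp": [0,0,0.65],"spin": 0},{"dp": [0,0,0.65],"spin": 0},{"dp": [0,0,0.65],"spin": 0},{"dp": [0,0,0.65],"spin": 0},{"dp": [0,0,0],"spin": 0},{"dp": [-0.24,0,0],"spin": 0},{"dp": [-0.24,0,0],"spin": 0},{"dp": [-0.24,0,0],"spin": 0},{"dp": [-0.24,0,0],"spin": 0},{"dp": [-0.24,0,0],"spin": 0},{"dp": [-0.24,0,0],"spin": 0},{"dp": [-0.24,0,0],"spin": 0},{"dp": [-0.24,0,0],"spin": 0},{"dp": [0,0,0],"spin": 0}]'

```text
time_s: 15.58
tool_pos: [0.5046, 0.0955, 0.171]
orientation: [-3.141, 0.002, 1.59]
wrist_force: [0.5, 0.7, 0.2]
finger_gap: 0.006
gripper_force: 0.6
```

Call:
arm_command --targets '[{"dp": [-0.235,0,0],"spin": 0},{"dp": [-0.235,0,0],"spin": 0},{"dp": [-0.235,0,0],"spin": 0},{"dp": [-0.235,0,0],"spin": 0},{"dp": [-0.28,0,-0.04],"spin": 0},{"dp": [-0.28,0,-0.04],"spin": 0},{"dp": [-0.28,0,-0.04],"spin": 0},{"dp": [-0.3,0,0.04],"spin": 0},{"dp": [-0.3,0,0.04],"spin": 0},{"dp": [-0.3,0,0.04],"spin": 0},{"dp": [0,0,0],"spin": 0},{"dp": [0,0,0],"spin": 0}]'

```text
time_s: 16.58
tool_pos: [0.5064, 0.0157, 0.1715]
orientation: [3.141, 0.001, 1.59]
wrist_force: [-0.3, 1.4, 1.2]
finger_gap: 0.006
gripper_force: 0.6
```

Call:
arm_command --targets '[{"dp": [-0.305,0,0.14],"spin": 0},{"dp": [-0.305,0,0.14],"spin": 0},{"dp": [-0.305,0,0.14],"spin": 0},{"dp": [-0.256,0,0.22],"spin": 0},{"dp": [-0.256,0,0.22],"spin": 0},{"dp": [-0.256,0,0.22],"spin": 0},{"dp": [-0.13,0,0.2],"spin": 0},{"dp": [-0.13,0,0.2],"spin": 0},{"dp": [-0.13,0,0.2],"spin": 0},{"dp": [-0.056,0,0.133],"spin": 0},{"dp": [-0.056,0,0.133],"spin": 0},{"dp": [-0.056,0,0.133],"spin": 0},{"dp": [-0.056,0,0.133],"spin": 0},{"dp": [-0.056,0,0.133],"spin": 0},{"dp": [0,0,0],"spin": 0},{"dp": [0,0,0],"spin": 0}]'

```text
time_s: 17.92
tool_pos: [0.5077, -0.054, 0.1006]
orientation: [-3.141, 0.001, 1.592]
wrist_force: [-0.1, -0.1, 0.5]
finger_gap: 0.01
gripper_force: 0.5
```

Call:
arm_command --targets '[{"dp": [-0.06,0,0.12],"spin": 0},{"dp": [-0.06,0,0.12],"spin": 0},{"dp": [0,0,0.12],"spin": 0},{"dp": [0,0,0.12],"spin": 0},{"dp": [0,0,0.1],"spin": 0},{"dp": [0,0,0.08],"spin": 0},{"dp": [0,0,0],"spin": 0},{"dp": [0,0,0],"spin": 0}]'

```text
time_s: 18.58
tool_pos: [0.5076, -0.0574, 0.0807]
orientation: [-3.141, 0.0, 1.592]
wrist_force: [0.0, -0.0, 0.8]
finger_gap: 0.004
gripper_force: 0.5
```

Now I'll press to the stop as before, which was z ≈ 0.074 at about 11 N.

Call:
arm_command --targets '[{"dp": [0,0,0.05],"spin": 0},{"dp": [0,0,0.05],"spin": 0},{"dp": [0,0,0.05],"spin": 0},{"dp": [0,0,0.05],"spin": 0},{"dp": [0,0,0.05],"spin": 0},{"dp": [0,0,0.03],"spin": 0},{"dp": [0,0,0],"spin": 0},{"dp": [0,0,0],"spin": 0},{"dp": [0,0,0],"spin": 0}]'

```text
time_s: 19.33
tool_pos: [0.5078, -0.0573, 0.0743]
orientation: [3.141, 0.0, 1.592]
wrist_force: [-4.0, 0.6, 8.0]
finger_gap: 0.009
gripper_force: 4.2
```

Call:
arm_command --targets '[{"dp": [0,0,0.05],"spin": 0},{"dp": [0,0,0],"spin": 0},{"dp": [0,0,0],"spin": 0},{"dp": [0,0,0],"spin": 0},{"dp": [0,0,0],"spin": 0}]'

```text
time_s: 19.75
tool_pos: [0.5079, -0.0573, 0.0741]
orientation: [3.141, 0.001, 1.592]
wrist_force: [-6.4, 0.6, 13.8]
finger_gap: 0.005
gripper_force: 7.0
```

Call:
arm_command --targets '[{"dp": [0,0,-0.8],"spin": 0},{"dp": [-0.8,0,-0.9],"spin": 0},{"dp": [-0.8,0,-0.9],"spin": 0},{"dp": [-0.8,0,-0.9],"spin": 0},{"dp": [-0.8,0,-0.9],"spin": 0},{"dp": [-0.8,-0.4,-0.9],"spin": 0},{"dp": [-0.7,-0.7,-0.3],"spin": 0},{"dp": [-0.7,-0.7,0],"spin": 0},{"dp": [-0.7,-0.7,0],"spin": 0},{"dp": [-0.7,-0.7,0],"spin": 0},{"dp": [-0.7,-0.7,0],"spin": 0},{"dp": [0,0,0],"spin": 0},{"dp": [0,0,0],"spin": 0},{"dp": [0,0,0],"spin": 0},{"dp": [0,0,0],"spin": 0},{"dp": [0,0,0],"spin": 0},{"dp": [0,0,0],"spin": 0}]'

```text
time_s: 21.17
tool_pos: [0.3964, -0.2839, 0.2391]
orientation: [3.142, -0.0, 1.594]
wrist_force: [-0.4, -0.2, 0.1]
finger_gap: 0.006
gripper_force: 0.0
```

```bash
python3 - <<'E'
from h import *
a=snap('top','t4');b=snap('side','s4')
cv2.imwrite('pics/b4.png',np.hstack([cv2.resize(a,(400,300)),cv2.resize(b,(400,300))])[:,:,::-1])
for n in('caster_bracket','gear_motor','marker','screwdriver'):
    for c in('top','side'):
        r=robot.spot_in(c,n); print(c,n,[(np.round(x['point'],4).tolist(),round(x['score'],2)) for x in r[:1]])
st()
E
sed -i 's/\[:1\],obs/[:1],obs/' fit.py; python3 fit.py
```

```text
top caster_bracket [([0.5468, -0.2694, 0.0166], 0.97)]
side caster_bracket [([0.5591, -0.265, 0.0126], 0.56)]
top gear_motor [([0.6659, -0.0184, 0.0543], 0.64)]
side gear_motor [([0.6704, -0.0315, 0.0496], 0.63)]
top marker [([0.5044, 0.1845, 0.0209], 0.61)]
side marker [([0.506, 0.1783, 0.0154], 0.69)]
top screwdriver [([0.6654, -0.1883, 0.0263], 0.98)]
side screwdriver [([0.6611, -0.1952, 0.0199], 0.62)]
21.6667 [ 0.3957 -0.2847  0.2392] [-3.142  0.     1.592] [-0.07  0.81 -0.5 ] 0.006202563923059053
top 4168 [[270.47799857 236.31027177]]
side 5202 [[215.73361065 228.39444398]]
[ 0.5075 -0.0612  0.0208] rms 0.780762170602719 mark [ 0.5074 -0.0582  0.08  ] hinge [0.505  0.0588 0.08  ]
[ 0.5073 -0.0589  0.0196] rms 0.43612020414071956 mark [ 0.5072 -0.0559  0.08  ] hinge [0.5049 0.0611 0.08  ]
[ 0.5075 -0.0628  0.0187] rms 0.34688639412224065 mark [ 0.5074 -0.0598  0.08  ] hinge [0.5053 0.0572 0.08  ]
```

View pics/b4.png

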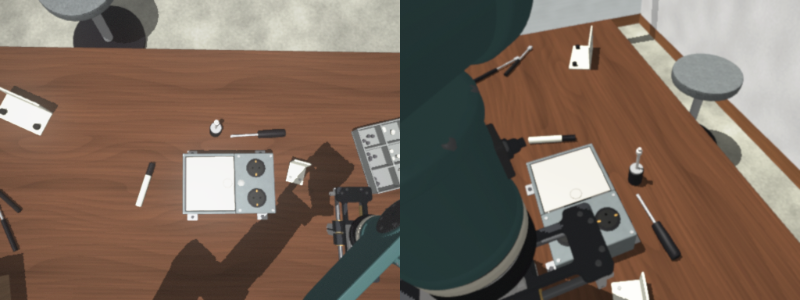

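The cover lies flush and stayed shut for over 1.5 s: it spans about (185–234, 155–212) in the left half, and the refit matches its shut outline. All the loose things are where they were, so I'm handing in.

```bash
python3 -c "
from h import *
print(robot.close_job())"
```

```text
the job is handed in; nothing more can be done
None
```

The cover was pressed and sprang open, the middle breaker button was pushed home, and the cover is latched shut again with the loose things still in place; the job is handed in, though it returned no verdict.

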